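# Meter one stroke on the bench lubricator

## Task

Fit the thicker of the two steel stop forks on the grease pump: lay it flat on the pump's top plate with its slot towards the plunger rod and slide it gently between the guide rails, under the black plunger head, until it is fully home against the rod. Then press the plunger head down until it bottoms on the fork, hold it there for about a second without forcing it, and let it come all the way back up, leaving the fork in place. Do not press the plunger before the fork is home, and leave the thinner fork and everything else on the bench where it is.

Things in the scene. Friction and masses are not known exactly. Their poses are not given: they have to be found in the camera images.
- pump: Upright bench grease pump, bolted down, sizes in mm. Origin on the bench under the plunger rod's axis, z up, x along the fork guide from its open end (-x, robot's side) to the round reservoir (+x side, 88 high, x = 35 to 113). Base plate x = -95 to 55, 100 wide. Flat top plate at z = 90, x = -100 to 30, 76 wide.
- pump_seat (a point): Point of the top plate on the rod's axis, 90 above the bench, axes as the pump: the thick fork's origin comes here when home. Guide rails 10 high stand on the plate along x = -25 to 25, 47 apart inside, centred on y = 0; from x = -45 to -25 flared lips widen the mouth to 60 or more. The plate in front of them (x below -45) is bare.
- plunger (a joint): Sprung plunger, m: 0 up, grows as pressed. Takes about 4.5 N to start, 8.5 N at 0.022, plus 40 N s/m damping; rises by itself when let go. With the thick fork home it bottoms on it after some 0.020 to 0.024 (worn: feel the sharp rise in force). Bottomed means at least 2 N beyond the spring; never put more than 25 N on it.
- plunger_top (a point): Centre of the flat top of the plunger's black head (36 in diameter, 20 thick), 150 above the bench when up; moves with the plunger. The head's underside is then 40 above the top plate; below it is the bare upright rod, 12 in diameter.
- thick_fork: Thicker stop fork, steel, 0.3 to 0.65 kg, flat on the bench: slab 110 long (x = -90 to 20), 44 wide, worn, 16 to 20 thick, with a slot 17 wide from x = -6 to its open +x end. Origin on the underside, where the rod's axis comes when the slot's end meets the rod; x points out of the slot, z up. On it stands a grip tab.
- thick_tab (a point): Middle of the top edge of the thick fork's upright grip tab, at x = -50 and 64 above the underside of the fork; axes as the fork. The tab is 10 thick (along y) and 32 long (x = -66 to -34), from the slab up.
- thin_fork: The thinner stop fork, same outline but a slab only 8 thick and a shorter grip tab, 20 long. To be left alone. Origin and axes as for the thick fork.
- pillow_block: Cast iron pillow block bearing, 150 by 42, 96 high; origin under its centre. Bystander.
- bushing: Bronze split bushing, 40 in diameter, 40 high, standing. Bystander.
- collar_a: Blued steel shaft collar, 44 in diameter, 15 high. Bystander.
- collar_b: Another such shaft collar. Bystander.
- wrench: Red-handled steel socket wrench, about 220 long, 42 high at the head. Bystander.
- cartridge: Tin grease cartridge, 54 in diameter, 200 high, standing. Bystander.
Things that resemble listed ones, but are neither listed nor needed, are in the scene too. Leave any pink or turquoise look-alike of the thick_fork alone.

How it is judged:
By the outcome, as a careful person would: the job done as asked, in the order asked, and still so for the second after the job is handed in, with the robot touching nothing.
It also fails if it takes over 64 s, if anything falls off the work surface, if the arm or the gripper's body presses on something with over 40 N, if the wrist force passes 120 N, or if a joint passes its speed limit or range.

## Robot

A 6-joint arm with a two-finger parallel gripper is mounted at the origin on the work surface. World frame = base frame: x ahead of the robot, y to its left, z up, the work surface at z = 0. Lengths are in mm, angles in rad, forces in N, time in s.
With the tool pointing down it reaches from about 400 to 825 mm from the base axis. Payload 7 kg.
Tool frame: the origin (TCP) lies midway between the tips of the shut fingers; the grasp point (between the pads) lies 19 mm behind it; z points along the fingers, y is the line along which they close (so a half turn about z gives the same grasp; the last joint's range is limited). The gripper opens to 88 mm and grips with 3 to 60 N. Pads are 19 mm wide; open, the fingers measure 130 mm over their backs; the gripper's body (78 mm by 193 mm) begins 47 mm behind the grasp point.
Start: joints at [1.416, 0.359, 0.012, 0, -1.224, -0.288], TCP at [289.223, 609.873, 226.561] pointing down, gripper open.
Joint ranges: [-3.07, 3.07], [-1.43, 2.12], [-1.02, 1.25], [-3.03, 1.67], [-3.05, -0], [-3.03, 3.03]. Speed limits (rad/s): [2.39, 2.39, 3.01, 3.14, 3.14, 3.14].

## Interface

Orientations are given as [roll, pitch, yaw] about the fixed x, y, z axes, in that order (R = Rz(yaw) Ry(pitch) Rx(roll)).
In Python, from plant import env gives the robot as it stands.
- The arm moves only by the shell command python3 -m creep 'ROWS' [OPENING] [FORCE]. ROWS is a JSON object of lists of equal length, an entry for each row: "translation": the shift along the tool's x, y, z in mm, a list of three; "turn": the turn, a rotation vector about the tool's x, y, z in rad, a list of three. In form: {"translation": [[tx, ty, tz], ...], "turn": [[ax, ay, az], ...]}. A call has 1 to 5 rows; each row is the pose to reach, as a shift and turn from the pose commanded when the call began, along the tool's axes at that moment; what a row does not reach only later rows make up. A row lasts 1/10 s, in which the tool goes at most 50 mm and 8.59 degrees, less where a joint would pass 70% of its speed; a pose out of reach is approached as far as the arm can. A call with a gripper value outside its range is refused whole. OPENING is the finger opening in mm, from 0 to 87.6, set as the call begins (- or left out, the last holds). The fingers move at their own pace and stop on an object; FORCE is the grip in N (left out, the last holds). Time passes only in rows, so rows that repeat a pose let the fingers close. It gives the time, the measured TCP pose, the force, the opening and the grip force at its end, in the units of the state.
- env.get_obs(): the state, without advancing time (a new reading comes with each control period).
- env.read_camera(name): name is "scene" or "top" or "wrist"; returns a dict with "image" (420x560x3 uint8, blue, green, red), "range_z" (420x560 float32, mm along the optical axis (not along the pixel's ray), 0 where there is no reading), "fx", "fy", "cx", "cy" (pixels), "rvec" (rotation vector, rad) and "tvec" (3), from world to camera coordinates, as OpenCV has them. Camera axes: x right, y down, z forward; pixel columns grow to the right and rows downward; lengths in mm; the calibration is good to about 2 mm. A picture is of the moment at which its call begins.
- env.sign_off(): hands the job in; it is judged then, once.
Trained networks look in the newest picture that a camera, given by its name, has taken for a name from the list of things; names that differ only in an ending like _2 or _b are one class to them, and where a whole thing is asked for, a point or a joint stands for the part that bears it (a point fixed in the world has none). Each returns a list of dicts, best first, with "conf" (0 to 1); they miss things now and then, are a little off and sometimes report something else, mostly with a low value. They report only what shows in the picture. A call takes as long as a camera call. They do not tell look-alikes from the thing itself.
- env.look_for(camera, query): "centre" ([x, y, z] in mm, in world coordinates, good to about 4 mm: the middle of the surface that is visible of it).
- env.outline_of(camera, query): "mask" (420x560 bool, what is visible of it).
- env.landmark_of(camera, query): "centre" ([x, y, z] in mm, in world coordinates, good to about 4 mm: a listed point, or the origin of a listed thing).
The state is a dict: "clock": time; "joint_positions": joint angles; "dq": joint speeds; "effort": joint torques, N m; "ee_pos": TCP position; "ee_rot": TCP orientation; "contact_force": force on the tool from outside, world axes, zero at the start; "moment": the same for the moment, N m; "opening": opening from 0.0 (shut) to 1.0 (fully open); "finger_force": force on a finger pad.
Only numpy, scipy, OpenCV 4.12 (cv2) and the standard library are available. Lean on these libraries where they do the work, as an engineer would, in place of code of your own. Each camera call takes 0.05 s, during which the arm holds its last target. There are 200 camera calls.

## Working session

There is one attempt and no reset: what is moved stays moved. The work goes in short steps, Python scripts to look and compute and a shell command to move; the robot and the scene stay as the last step left them, time stands still between calls to the robot, and variables do not carry over. Pictures are saved under pics/ and viewed, at most 10 in all, crops included, and the job is handed in when it is done.

```bash
ls; mkdir -p pics; cat > h.py <<'E'
import numpy as np, cv2
from plant import env
def cam(n):
    c=env.read_camera(n); R,_=cv2.Rodrigues(np.array(c["rvec"],float)); c["R"]=R; c["t"]=np.array(c["tvec"],float).ravel(); return c
def cloud(c):
    z=c["range_z"].astype(float); v,u=np.mgrid[:z.shape[0],:z.shape[1]]
    P=np.stack([(u-c["cx"])/c["fx"]*z,(v-c["cy"])/c["fy"]*z,z],-1)
    W=(P-c["t"])@c["R"]; W[z==0]=np.nan; return W
def proj(c,p):
    q=c["R"]@np.array(p,float)+c["t"]; return np.array([c["fx"]*q[0]/q[2]+c["cx"],c["fy"]*q[1]/q[2]+c["cy"]])
E
python3 - <<'E'
from h import *
np.set_printoptions(precision=1,suppress=True)
for n in ("top","scene"):
    c=cam(n); cv2.imwrite(f"pics/{n}0.png",c["image"])
    for q in ("pump","pump_seat","plunger_top","thick_fork","thick_tab","thin_fork"):
        print(n,q,[(np.round(d["centre"],0).tolist(),round(d["conf"],2),proj(c,d["centre"]).round().tolist()) for d in env.landmark_of(n,q)[:4]])
o=env.get_obs(); print(o)
E
```

```text
pics
top pump [([660.0, 184.0, -2.0], 0.56, [224.0, 184.0])]
top pump_seat [([660.0, 182.0, 93.0], 0.84, [218.0, 179.0]), ([671.0, -371.0, 3.0], 0.17, [440.0, 183.0])]
top plunger_top [([655.0, 183.0, 149.0], 0.73, [212.0, 178.0])]
top thick_fork [([807.0, -358.0, 2.0], 0.9, [434.0, 131.0]), ([488.0, -391.0, 2.0], 0.88, [448.0, 255.0]), ([570.0, -275.0, -2.0], 0.75, [401.0, 222.0]), ([411.0, -362.0, -4.0], 0.61, [436.0, 286.0])]
top thick_tab [([529.0, -426.0, 63.0], 0.88, [472.0, 240.0]), ([364.0, -347.0, 64.0], 0.83, [439.0, 309.0]), ([784.0, -313.0, 60.0], 0.69, [424.0, 134.0]), ([521.0, -290.0, 63.0], 0.57, [414.0, 242.0])]
top thin_fork [([523.0, -127.0, 0.0], 0.95, [343.0, 239.0]), ([656.0, -47.0, -0.0], 0.6, [313.0, 187.0])]
scene pump [([657.0, 185.0, -2.0], 0.6, [344.0, 210.0])]
scene pump_seat [([655.0, 181.0, 94.0], 0.6, [347.0, 189.0])]
scene plunger_top [([654.0, 180.0, 151.0], 0.47, [350.0, 175.0])]
scene thick_fork [([570.0, -277.0, -4.0], 0.94, [168.0, 275.0]), ([492.0, -396.0, 0.0], 0.82, [108.0, 274.0]), ([805.0, -357.0, -1.0], 0.64, [182.0, 381.0]), ([673.0, -371.0, -6.0], 0.47, [150.0, 333.0])]
scene thick_tab [([365.0, -344.0, 67.0], 0.97, [99.0, 211.0]), ([779.0, -315.0, 62.0], 0.79, [189.0, 351.0]), ([530.0, -426.0, 67.0], 0.64, [92.0, 282.0]), ([518.0, -290.0, 65.0], 0.61, [147.0, 248.0])]
scene thin_fork [([527.0, -126.0, -1.0], 0.66, [214.0, 231.0])]
{'clock': 0.7, 'joint_positions': array([ 1.4,  0.4,  0. , -0. , -1.2, -0.3]), 'dq': array([ 0.,  0.,  0.,  0., -0.,  0.]), 'effort': array([ -0. , -58.2,  29.3,   7. ,   0. ,  -0. ]), 'ee_pos': array([289.2, 609.9, 226.6]), 'ee_rot': array([ 3.1,  0. , -0.4]), 'contact_force': array([-0.5,  0.7, -0.2]), 'moment': array([ 0.,  0., -0.]), 'finger_force': 0.0, 'opening': 0.9982291602985414}
```

View pics/top0.png

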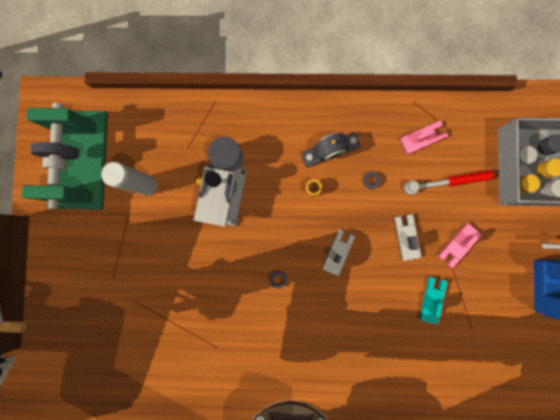

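View pics/scene0.png

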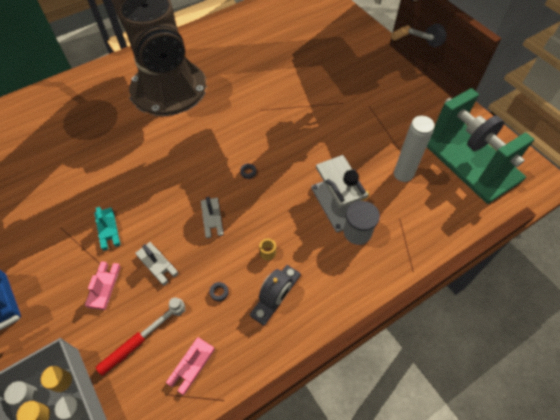

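The top view shows the steel thick fork at about (407,237), with a white-grey slab and a dark tab. The thin fork is at (339,252) and the pump at (218,185), with its mouth towards the robot. The pink and turquoise forks are look-alikes. Next I'll measure exact poses from depth.

```bash
cat > m.py <<'E'
from h import *
np.set_printoptions(precision=2,suppress=True)
def rect(P):
    (c,s,a)=cv2.minAreaRect(P.astype(np.float32)); 
    return np.round(c,1),np.round(s,1),round(a,1)
E
python3 - <<'E'
from m import *
for n in ("top","scene"):
    c=cam(n); W=cloud(c).reshape(-1,3); W=W[~np.isnan(W[:,0])]
    def box(ctr,r,z0,z1):
        m=(np.hypot(W[:,0]-ctr[0],W[:,1]-ctr[1])<r)&(W[:,2]>z0)&(W[:,2]<z1); return W[m]
    F=box((535,-287),85,10,30); print(n,"slab",len(F),rect(F[:,:2]),np.median(F[:,2]), F[:,:2].mean(0))
    T=box((520,-290),40,45,80); print("tab",len(T),rect(T[:,:2]),T[:,2].max(),T.mean(0))
    S=box((540,-130),80,4,12); print("thin",len(S),rect(S[:,:2]),np.median(S[:,2]))
    for z0,z1 in((86,94),(97,104),(140,156)):
        P=box((620,180),110,z0,z1); print("pump",z0,len(P),rect(P[:,:2]) if len(P) else 0,np.median(P[:,2]),P[:,:2].mean(0))
    C=box((670,380),140,150,260); print("cart",len(C),rect(C[:,:2]),C[:,2].max())
    h=cv2.resize(c["image"][130:260,150:300] if n=="top" else c["image"][140:260,270:420],None,fx=4,fy=4,interpolation=3); cv2.imwrite(f"pics/{n}c.png",h)
print(env.get_obs()["ee_rot"])
E
```

```text
top slab 615 (array([ 533.5, -288.1]), array([109.8,  44.8]), 11.3) 16.104329247506005 [ 531.39 -286.35]
tab 82 (array([ 519.2, -290.3]), array([31.5, 11. ]), 7.1) 66.15709049887026 [ 518.88 -289.57   60.44]
thin 458 (array([ 530.6, -136.1]), array([125. , 140.8]), 87.5) 7.271384262705418
pump 86 1534 (array([643.3, 184.2]), array([ 77., 175.]), 80.5) 89.03600071954574 [629.11 184.62]
pump 97 195 (array([646.1, 183.4]), array([80.6, 69. ]), 79.3) 99.42515904428969 [645.03 180.74]
pump 140 203 (array([654.8, 181.7]), array([33.2, 34.3]), 1.6) 148.68664337372405 [654.96 181.26]
cart 682 (array([655.4, 382.2]), array([51.4, 51.1]), 42.8) 203.6103671008676
scene slab 628 (array([ 535. , -286.2]), array([111.4,  44. ]), 11.0) 16.29364946990643 [ 537.35 -286.59]
tab 81 (array([ 520.1, -289.1]), array([34. , 10.3]), 11.9) 66.21254859841842 [ 522.75 -289.15   60.14]
thin 433 (array([ 538.7, -132.9]), array([139. , 133.4]), 22.1) 7.392296411779513
pump 86 1243 (array([643.3, 185.5]), array([ 78.4, 174.5]), 80.2) 89.47696966438927 [638.12 183.24]
pump 97 157 (array([647.5, 186.3]), array([78.4, 72.1]), 81.3) 99.51598375234963 [652.43 176.33]
pump 140 185 (array([657.5, 183.4]), array([34.8, 33.2]), 57.8) 149.36347495130485 [657.9  182.25]
cart 631 (array([657.6, 384.2]), array([53.7, 51.5]), 84.7) 203.52050845632323
[-3.14  0.   -0.44]
```

View pics/topc.png

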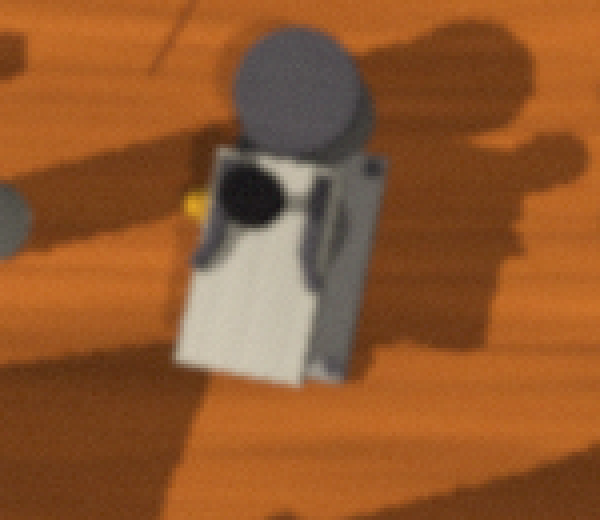

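```bash
cat > p.py <<'E'
from m import *
import sys
from scipy.spatial.transform import Rotation as Ro
# usage: p.py x y z yaw ncalls [x0 y0 z0 roll pitch yaw]
x,y,z,yaw,n=map(float,sys.argv[1:6]); n=int(n); o=env.get_obs()
p0=np.array(o["ee_pos"]); R0=Ro.from_euler("xyz",o["ee_rot"])
R1=Ro.from_euler("xyz",[np.pi,0,yaw]); rv=(R0.inv()*R1).as_rotvec(); d=(np.array([x,y,z])-p0)/n
for k in range(n):
    R=R0*Ro.from_rotvec(rv*k/n); print("T",R.inv().apply(d).round(1),"turn",(rv/n).round(4))
E
python3 p.py 520 -290 140 -2.947 4
```

```text
T [148.5 178.5  21.6] turn [-0.    0.    0.63]
T [225.   57.7  21.6] turn [-0.    0.    0.63]
T [216.1 -85.1  21.6] turn [-0.    0.    0.63]
T [ 125.2 -195.6   21.7] turn [-0.    0.    0.63]
```

```bash
python3 -m creep '{"translation":[[30,36,4],[59,71,9],[89,107,13],[119,143,17],[148,178,22]],"turn":[[0,0,0.126],[0,0,0.252],[0,0,0.378],[0,0,0.504],[0,0,0.63]]}' 45 20
python3 -m creep '{"translation":[[45,12,4],[90,23,9],[135,35,13],[180,46,17],[225,58,22]],"turn":[[0,0,0.126],[0,0,0.252],[0,0,0.378],[0,0,0.504],[0,0,0.63]]}'
python3 -m creep '{"translation":[[43,-17,4],[86,-34,9],[130,-51,13],[173,-68,17],[216,-85,22]],"turn":[[0,0,0.126],[0,0,0.252],[0,0,0.378],[0,0,0.504],[0,0,0.63]]}'
python3 -m creep '{"translation":[[25,-39,4],[50,-78,9],[75,-117,13],[100,-156,17],[125,-196,22]],"turn":[[0,0,0.126],[0,0,0.252],[0,0,0.378],[0,0,0.504],[0,0,0.61]]}'
python3 p.py 520 -290 140 -2.947 1
python3 - <<'E'
from m import *
c=cam("wrist"); cv2.imwrite("pics/w1.png",c["image"])
W=cloud(c).reshape(-1,3); W=W[~np.isnan(W[:,0])]
def box(ctr,r,z0,z1):
    m=(np.hypot(W[:,0]-ctr[0],W[:,1]-ctr[1])<r)&(W[:,2]>z0)&(W[:,2]<z1); return W[m]
for n,P in (("slab",box((534,-287),75,9,26)),("tab",box((520,-290),30,45,75))):
    print(n,len(P),rect(P[:,:2]) if len(P)>3 else 0,np.median(P[:,2]) if len(P) else 0)
E
```

```text
clock: 1.3
ee_pos: [346.9, 383.8, 204.7]
ee_rot: [-3.141, 0.0, -1.078]
contact_force: [1.1, 0.3, 0.4]
opening: 0.604
finger_force: 0.0
clock: 1.8
ee_pos: [403.5, 158.7, 183.0]
ee_rot: [-3.141, 0.001, -1.707]
contact_force: [1.0, 0.5, -0.3]
opening: 0.514
finger_force: 0.0
clock: 2.3
ee_pos: [459.5, -66.9, 161.0]
ee_rot: [-3.141, 0.001, -2.338]
contact_force: [0.7, 2.1, 0.2]
opening: 0.509
finger_force: 0.0
clock: 2.8
ee_pos: [514.9, -292.9, 138.7]
ee_rot: [-3.141, 0.001, -2.948]
contact_force: [2.0, 0.9, 0.6]
opening: 0.512
finger_force: 0.0
T [-5.6  1.9 -1.3] turn [-0.  0. -0.]
slab 4564 (array([ 534.5, -287.2]), array([109.9,  44. ]), 11.0) 16.91265765184032
tab 594 (array([ 519.6, -290.1]), array([31.7,  9.4]), 11.3) 64.01013848231835
```

View pics/w1.png

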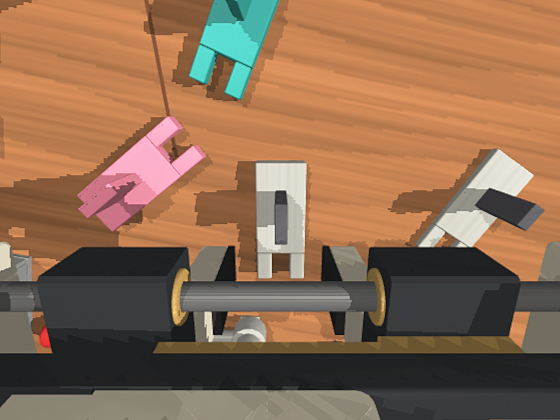

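The picture shows the steel fork centred under the fingers with its tab at (281,215). The slab is 16.9 thick and its yaw is 0.194, so it is the thick fork. I'll descend and grip.

```bash
python3 -m creep '{"translation":[[-3,1,25],[-5,2,50],[-5,2,75],[-5,2,97],[-5,2,110]],"turn":[[0,0,0],[0,0,0],[0,0,0],[0,0,0],[0,0,0]]}'
python3 -m creep '{"translation":[[0,0,0],[0,0,0],[0,0,0],[0,0,0],[0,0,0]],"turn":[[0,0,0],[0,0,0],[0,0,0],[0,0,0],[0,0,0]]}' 0 35
python3 -m creep '{"translation":[[0,0,0],[0,0,0],[0,0,-10],[0,0,-35],[0,0,-60]],"turn":[[0,0,0],[0,0,0],[0,0,0],[0,0,0],[0,0,0]]}'
```

```text
clock: 3.35
ee_pos: [518.2, -287.6, 26.9]
ee_rot: [3.141, -0.002, -2.943]
contact_force: [0.1, 0.9, -0.0]
opening: 0.511
finger_force: 0.0
clock: 3.85
ee_pos: [520.0, -288.5, 29.9]
ee_rot: [-3.14, 0.002, -2.942]
contact_force: [0.7, -4.4, 0.1]
opening: 0.122
finger_force: 1.8
clock: 4.35
ee_pos: [517.3, -287.0, 88.0]
ee_rot: [3.139, -0.004, -2.943]
contact_force: [1.1, -0.2, -5.5]
opening: 0.114
finger_force: 35.0
```

```bash
python3 - <<'E'
from m import *
c=cam("wrist"); cv2.imwrite("pics/w2.png",c["image"])
o=env.get_obs(); print(o["ee_pos"],o["ee_rot"],o["contact_force"])
W=cloud(c).reshape(-1,3); W=W[~np.isnan(W[:,0])]
def box(ctr,r,z0,z1):
    m=(np.hypot(W[:,0]-ctr[0],W[:,1]-ctr[1])<r)&(W[:,2]>z0)&(W[:,2]<z1); return W[m]
P=box((534,-287),85,65,90); print(len(P),rect(P[:,:2]),np.median(P[:,2]))
A=np.c_[P[:,:2],np.ones(len(P))]; m=abs(P[:,2]-np.median(P[:,2]))<4; print("plane",np.linalg.lstsq(A[m],P[m,2],rcond=None)[0])
E
python3 p.py 515 207 165 -3.31 3
```

```text
[ 519.96 -288.06   93.01] [-3.14  0.   -2.94] [ 3.32  0.4  -1.35]
5331 (array([ 529.3, -284.6]), array([105.6,  44.2]), 11.3) 75.43345295270113
plane [-0.    0.   76.68]
T [-31.1 162.  -24.1] turn [-0.    0.    0.12]
T [-11.1 164.6 -24.1] turn [-0.    0.    0.12]
T [  9.2 164.8 -24.1] turn [-0.    0.    0.12]
```

View pics/w2.png

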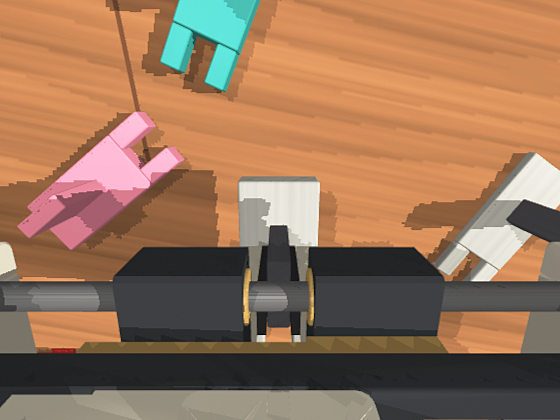

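The fork is held level and square, with its slab at (280,215) in the picture. Next I carry it to a point in front of the pump.

```bash
python3 -m creep '{"translation":[[-5,22,-12],[-11,54,-18],[-17,90,-21],[-24,126,-23],[-31,162,-24]],"turn":[[0,0,0.02],[0,0,0.045],[0,0,0.07],[0,0,0.095],[0,0,0.12]]}'
python3 -m creep '{"translation":[[-2,35,-8],[-4,70,-14],[-6,105,-18],[-9,137,-22],[-11,165,-24]],"turn":[[0,0,0.025],[0,0,0.05],[0,0,0.075],[0,0,0.1],[0,0,0.12]]}'
python3 -m creep '{"translation":[[2,45,-8],[4,90,-14],[6,125,-18],[8,150,-22],[9,165,-24]],"turn":[[0,0,0.025],[0,0,0.05],[0,0,0.075],[0,0,0.1],[0,0,0.124]]}'
python3 -m creep '{"translation":[[0,0,0],[0,0,0]],"turn":[[0,0,0],[0,0,0]]}'
python3 - <<'E'
from m import *
o=env.get_obs(); print(o["ee_pos"],o["ee_rot"],o["contact_force"])
Rz=lambda a:np.array([[np.cos(a),-np.sin(a)],[np.sin(a),np.cos(a)]])
for n in ("top","scene","wrist"):
    c=cam(n); cv2.imwrite(f"pics/{n}3.png",c["image"]); W=cloud(c).reshape(-1,3); W=W[~np.isnan(W[:,0])]
    def box(ctr,r,z0,z1):
        m=(np.hypot(W[:,0]-ctr[0],W[:,1]-ctr[1])<r)&(W[:,2]>z0)&(W[:,2]<z1); return W[m]
    for nm,a in (("plate",((612,190),78,84,93)),("rails",((645,184),50,96,104)),("head",((656,182),30,144,155)),("fork",((530,204),75,145,160)),("tab",((515,207),30,185,210))):
        P=box(*a); print(n,nm,len(P),(rect(P[:,:2]),np.median(P[:,2])) if len(P)>9 else 0)
E
```

```text
clock: 4.9
ee_pos: [516.1, -121.4, 112.0]
ee_rot: [3.141, -0.002, -3.065]
contact_force: [1.3, -0.1, -5.6]
opening: 0.109
finger_force: 35.0
clock: 5.4
ee_pos: [514.3, 44.1, 136.3]
ee_rot: [3.141, -0.001, 3.1]
contact_force: [0.8, 0.0, -5.5]
opening: 0.11
finger_force: 35.0
clock: 5.9
ee_pos: [512.0, 209.6, 160.0]
ee_rot: [-3.141, -0.002, 2.977]
contact_force: [1.0, 0.0, -5.8]
opening: 0.113
finger_force: 35.0
clock: 6.1
ee_pos: [512.1, 207.4, 159.6]
ee_rot: [-3.14, -0.002, 2.977]
contact_force: [0.3, -0.6, -5.7]
opening: 0.111
finger_force: 35.0
[512.08 207.43 159.64] [-3.14 -0.    2.98] [ 0.29 -0.58 -5.72]
top plate 1122 ((array([621.3, 188. ]), array([ 76.7, 129.7]), 79.8), np.float64(89.21610437927188))
top rails 211 ((array([646.3, 184. ]), array([78.2, 69. ]), 79.4), np.float64(98.9431879504311))
top head 194 ((array([655.2, 181.6]), array([32.2, 34.5]), 0.8), np.float64(148.94121759089603))
top fork 125 ((array([561.1, 197.6]), array([43.3, 37.6]), 80.6), np.float64(146.42986103542435))
top tab 0 0
scene plate 954 ((array([621.1, 189.8]), array([ 78.3, 131.9]), 80.4), np.float64(89.56476650290425))
scene rails 171 ((array([648.2, 184.8]), array([78.2, 68.1]), 80.6), np.float64(99.38931369023294))
scene head 170 ((array([656.7, 183.7]), array([34. , 34.6]), 86.8), np.float64(149.55159303878077))
scene fork 351 ((array([527. , 204.6]), array([ 44.8, 108.8]), 79.9), np.float64(146.9853081844565))
scene tab 74 ((array([521.9, 204.9]), array([48.9, 13.8]), 67.5), np.float64(192.62984280332753))
wrist plate 390 ((array([605.9, 191.5]), array([20.5, 22.1]), 80.0), np.float64(90.20207927541412))
wrist rails 0 0
wrist head 0 0
wrist fork 5050 ((array([522.7, 205.2]), array([ 44.1, 101.1]), 80.6), np.float64(147.30464619978414))
wrist tab 1942 ((array([512.4, 208.8]), array([33.3, 24.8]), 0.6), np.float64(194.58454485904508))
```

View pics/scene3.png

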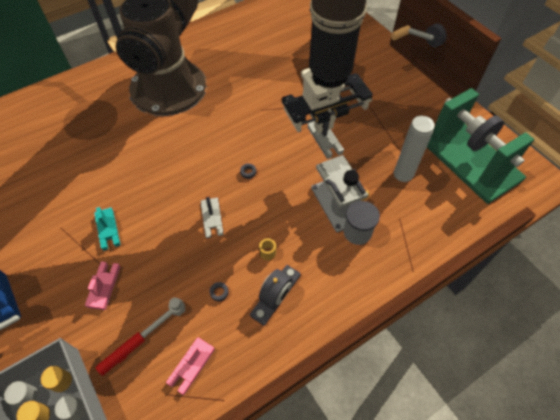

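View pics/wrist3.png

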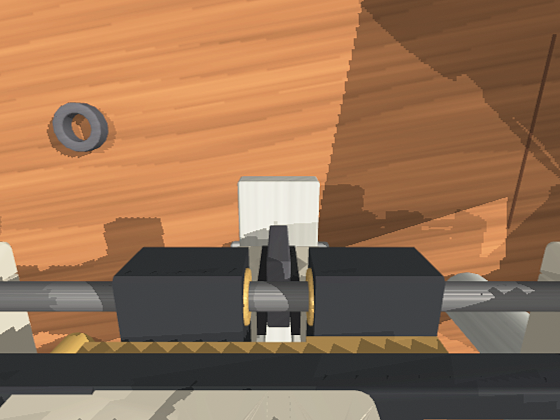

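```bash
python3 -m creep '{"translation":[[-8,0,8],[-16,0,18],[-20,0,28],[-20,0,34],[-20,0,37]],"turn":[[0,0,0.006],[0,0,0.006],[0,0,0.006],[0,0,0.006],[0,0,0.006]]}'
python3 -m creep '{"translation":[[0,0,0],[0,0,0],[0,0,0.5],[0,0,1],[0,0,1]],"turn":[[0,0,0],[0,0,0],[0,0,0],[0,0,0],[0,0,0]]}'
python3 -m creep '{"translation":[[0,0,0.5],[0,0,1],[0,0,1.5],[0,0,1.5],[0,0,1.5]],"turn":[[0,0,0],[0,0,0],[0,0,0],[0,0,0],[0,0,0]]}'
```

```text
clock: 6.75
ee_pos: [532.5, 203.7, 122.0]
ee_rot: [-3.14, -0.002, 2.97]
contact_force: [-0.7, -1.7, -5.1]
opening: 0.115
finger_force: 35.0
clock: 7.25
ee_pos: [532.9, 204.5, 122.8]
ee_rot: [3.141, 0.0, 2.971]
contact_force: [-0.0, -0.8, -6.1]
opening: 0.112
finger_force: 35.0
clock: 7.75
ee_pos: [532.9, 204.4, 121.0]
ee_rot: [-3.142, -0.0, 2.97]
contact_force: [-0.6, 0.6, -5.3]
opening: 0.111
finger_force: 35.0
```

```bash
python3 -m creep '{"translation":[[0,0,0.4],[0,0,0.8],[0,0,1],[0,0,1],[0,0,1]],"turn":[[0,0,0],[0,0,0],[0,0,0],[0,0,0],[0,0,0]]}' | grep -E 'pos|contact'
python3 -m creep '{"translation":[[0,0,0.4],[0,0,0.8],[0,0,0.8],[0,0,0.8],[0,0,0.8]],"turn":[[0,0,0],[0,0,0],[0,0,0],[0,0,0],[0,0,0]]}'| grep -E 'pos|contact'
```

```text
ee_pos: [532.9, 204.3, 120.0]
contact_force: [0.6, 0.6, -5.6]
ee_pos: [532.9, 204.4, 119.6]
contact_force: [-4.3, -0.4, 3.1]
```

```bash
python3 -m creep '{"translation":[[0,0,-0.4],[-4,-0.2,-0.4],[-9,-0.4,-0.4],[-14,-0.4,-0.4],[-18,-0.4,-0.4]],"turn":[[0,0,0],[0,0,0],[0,0,0],[0,0,0],[0,0,0]]}' | grep -E 'pos|rot|contact'
python3 -m creep '{"translation":[[-2,0,0],[-4,0,0],[-6,0,0],[-8,0,0],[-10,0,0]],"turn":[[0,0,0],[0,0,0],[0,0,0],[0,0,0],[0,0,0]]}'| grep -E 'pos|rot|contact'
python3 -m creep '{"translation":[[-2,0,0],[-4,0,0],[-5,0,0],[-5,0,0],[-5,0,0]],"turn":[[0,0,0],[0,0,0],[0,0,0],[0,0,0],[0,0,0]]}'| grep -E 'pos|rot|contact'
```

```text
ee_pos: [551.2, 200.9, 119.7]
ee_rot: [-3.142, -0.0, 2.97]
contact_force: [-4.6, 1.5, 0.4]
ee_pos: [560.5, 199.2, 119.7]
ee_rot: [-3.142, -0.0, 2.97]
contact_force: [-4.3, 1.0, 1.6]
ee_pos: [565.7, 198.3, 119.7]
ee_rot: [3.142, 0.0, 2.97]
contact_force: [-2.5, -0.2, 0.6]
```

```bash
python3 -m creep '{"translation":[[-2,0,0],[-4,0,0],[-6,0,0],[-8,0,0],[-10,0,0]],"turn":[[0,0,0],[0,0,0],[0,0,0],[0,0,0],[0,0,0]]}'| grep -E 'pos|rot|contact'
python3 -m creep '{"translation":[[-2,0,0],[-4,0,0],[-6,0,0],[-8,0,0],[-10,0,0]],"turn":[[0,0,0],[0,0,0],[0,0,0],[0,0,0],[0,0,0]]}'| grep -E 'pos|rot|contact'
```

```text
ee_pos: [575.4, 196.6, 119.7]
ee_rot: [-3.142, -0.0, 2.97]
contact_force: [-5.1, 0.8, 2.5]
ee_pos: [585.3, 194.9, 119.7]
ee_rot: [-3.142, -0.0, 2.97]
contact_force: [-5.6, 0.2, 3.6]
```

```bash
python3 -m creep '{"translation":[[-2,0,0],[-4,0,0],[-6,0,0],[-8,0,0],[-10,0,0]],"turn":[[0,0,0],[0,0,0],[0,0,0],[0,0,0],[0,0,0]]}'| grep -E 'pos|rot|contact'
python3 -m creep '{"translation":[[-2,0,0],[-4,0,0],[-6,0,0],[-7,0,0],[-8,0,0]],"turn":[[0,0,0],[0,0,0],[0,0,0],[0,0,0],[0,0,0]]}'| grep -E 'pos|rot|contact'
python3 -m creep '{"translation":[[-0.5,0,0],[-1,0,0],[-1.5,0,0],[-1.5,0,0],[-1.5,0,0]],"turn":[[0,0,0],[0,0,0],[0,0,0],[0,0,0],[0,0,0]]}'| grep -E 'pos|rot|contact'
```

```text
ee_pos: [595.1, 193.2, 119.7]
ee_rot: [-3.142, -0.0, 2.97]
contact_force: [-5.6, 0.9, 1.8]
ee_pos: [602.9, 191.8, 119.7]
ee_rot: [-3.142, -0.0, 2.97]
contact_force: [-4.3, 1.0, 2.2]
ee_pos: [604.4, 191.6, 119.7]
ee_rot: [-3.142, 0.0, 2.97]
contact_force: [-5.1, 0.7, 2.7]
```

```bash
for i in 1; do :; done
python3 -m creep '{"translation":[[-0.5,0,0],[-1,0,0],[-1,0,0]],"turn":[[0,0,0],[0,0,0],[0,0,0]]}'| grep -E 'pos|contact'
python3 -m creep '{"translation":[[-0.5,0,0],[-1,0,0],[-1,0,0]],"turn":[[0,0,0],[0,0,0],[0,0,0]]}'| grep -E 'pos|contact'
python3 -m creep '{"translation":[[-0.5,0,0],[-0.5,0,0],[-0.5,0,0]],"turn":[[0,0,0],[0,0,0],[0,0,0]]}'| grep -E 'pos|contact'
```

```text
ee_pos: [605.3, 191.4, 119.7]
contact_force: [-4.4, 0.3, 2.6]
ee_pos: [606.3, 191.3, 119.7]
contact_force: [-4.7, 1.1, 1.6]
ee_pos: [606.8, 191.2, 119.7]
contact_force: [-4.2, 0.1, 3.1]
```

```bash
python3 -m creep '{"translation":[[-0.4,0,0],[-0.7,0,0],[-0.7,0,0]],"turn":[[0,0,0],[0,0,0],[0,0,0]]}'| grep -E 'pos|contact'
python3 -m creep '{"translation":[[-0.4,0,0],[-0.7,0,0],[-0.7,0,0]],"turn":[[0,0,0],[0,0,0],[0,0,0]]}'| grep -E 'pos|contact'
```

```text
ee_pos: [607.4, 191.1, 119.7]
contact_force: [-6.4, 0.8, 2.4]
ee_pos: [607.4, 191.0, 119.7]
contact_force: [-9.0, 1.9, 4.2]
```

```bash
python3 -m creep '{"translation":[[-0.4,0,0],[-0.8,0,0],[-0.8,0,0],[-0.8,0,0]],"turn":[[0,0,0],[0,0,0],[0,0,0],[0,0,0]]}'| grep -E 'pos|contact'
python3 - <<'E'
from m import *
for n in("top","scene"):
    c=cam(n); print(n,[(np.round(d["centre"],1).tolist(),round(d["conf"],2)) for q in("thick_tab","plunger_top") for d in env.landmark_of(n,q)[:5] if d["centre"][1]>50])
o=env.get_obs(); print(o["ee_pos"],o["contact_force"],o["opening"])
E
```

```text
ee_pos: [607.5, 191.0, 119.8]
contact_force: [-12.2, 3.3, 8.0]
top [([656.7, 180.6, 150.6], 0.46)]
scene [([610.4, 194.7, 151.5], 0.89), ([653.7, 179.3, 149.1], 0.77)]
[607.53 191.   119.78] [-12.52   2.64   7.16] 0.1100084531904884
```

The fork stopped firmly against the rod, with its origin within 1 mm of the seat. I'll relax the preload, release it, rise and move over the plunger head.

```bash
python3 -m creep '{"translation":[[0.4,0,-0.3],[0.8,0,-0.5],[1.2,0,-0.5],[1.2,0,-0.5]],"turn":[[0,0,0],[0,0,0],[0,0,0],[0,0,0]]}'| grep -E 'pos|contact'
python3 -m creep '{"translation":[[0,0,0],[0,0,0],[0,0,0],[0,0,0],[0,0,0]],"turn":[[0,0,0],[0,0,0],[0,0,0],[0,0,0],[0,0,0]]}' 35
python3 -m creep '{"translation":[[0,0,-4],[0,0,-12],[0,0,-27],[0,0,-47],[0,0,-60]],"turn":[[0,0,0],[0,0,0],[0,0,0],[0,0,0],[0,0,0]]}'
python3 -m creep '{"translation":[[0,0,0],[0,0,0],[0,0,0]],"turn":[[0,0,0],[0,0,0],[0,0,0]]}' 0 20
python3 - <<'E'
from m import *
c=cam("scene"); cv2.imwrite("pics/s4.png",cv2.resize(c["image"][110:260,270:420],None,fx=4,fy=4,interpolation=3)); 
W=cloud(c).reshape(-1,3); W=W[~np.isnan(W[:,0])]
for z0,z1 in((103,113),(144,160)):
    m=(np.hypot(W[:,0]-625,W[:,1]-187)<90)&(W[:,2]>z0)&(W[:,2]<z1);P=W[m]; print(len(P),rect(P[:,:2]),np.median(P[:,2]))
E
python3 p.py 656 182.7 158 2.97 1
```

```text
ee_pos: [607.5, 191.0, 119.8]
contact_force: [-4.6, 0.7, 0.1]
clock: 15.85
ee_pos: [608.0, 191.0, 120.3]
ee_rot: [3.141, 0.0, 2.97]
contact_force: [-0.3, -0.4, -0.5]
opening: 0.395
finger_force: 0.0
clock: 16.35
ee_pos: [608.4, 191.3, 182.4]
ee_rot: [3.14, 0.002, 2.971]
contact_force: [0.7, 0.0, 0.5]
opening: 0.398
finger_force: 0.0
clock: 16.65
ee_pos: [607.3, 190.8, 179.4]
ee_rot: [-3.141, -0.001, 2.97]
contact_force: [-0.3, 0.5, 0.2]
opening: 0.185
finger_force: 0.0
377 (array([622.1, 192.5]), array([ 56.2, 112.3]), 77.2) 106.29813626473798
228 (array([638.8, 190.9]), array([35.2, 75.4]), 69.4) 149.89302748667518
T [-49.4   0.3  21.2] turn [-0. -0.  0.]
```

View pics/s4.png

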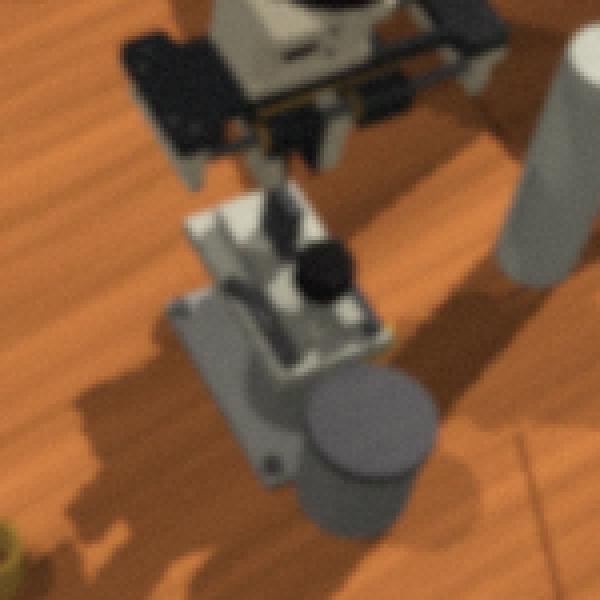

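The fork is in between the rails, with its prongs past the rod at about (350,310). The head at (325,270) is up. Now I'll press.

```bash
python3 -m creep '{"translation":[[-12,0,0],[-30,0,0],[-44,0,2],[-49.4,0.3,8],[-49.4,0.3,16]],"turn":[[0,0,0],[0,0,0],[0,0,0],[0,0,0],[0,0,0]]}'
python3 -m creep '{"translation":[[0,0,2],[0,0,4],[0,0,6],[0,0,8],[0,0,10]],"turn":[[0,0,0],[0,0,0],[0,0,0],[0,0,0],[0,0,0]]}'
python3 -m creep '{"translation":[[0,0,2],[0,0,4],[0,0,6],[0,0,8],[0,0,10]],"turn":[[0,0,0],[0,0,0],[0,0,0],[0,0,0],[0,0,0]]}'
```

```text
clock: 17.2
ee_pos: [657.1, 182.5, 162.9]
ee_rot: [-3.141, -0.001, 2.969]
contact_force: [-0.5, -0.4, 0.1]
opening: -0.002
finger_force: 0.0
clock: 17.7
ee_pos: [656.4, 183.1, 154.4]
ee_rot: [3.141, 0.0, 2.971]
contact_force: [-0.6, -0.6, -0.6]
opening: 0.004
finger_force: 0.0
clock: 18.2
ee_pos: [656.6, 183.0, 145.2]
ee_rot: [3.141, 0.001, 2.971]
contact_force: [-4.0, -0.4, 7.0]
opening: 0.009
finger_force: 3.7
```

```bash
python3 -m creep '{"translation":[[0,0,2],[0,0,4],[0,0,6],[0,0,8],[0,0,10]],"turn":[[0,0,0],[0,0,0],[0,0,0],[0,0,0],[0,0,0]]}' | grep -E 'pos|contact'
python3 -m creep '{"translation":[[0,0,1],[0,0,2],[0,0,3],[0,0,4],[0,0,4]],"turn":[[0,0,0],[0,0,0],[0,0,0],[0,0,0],[0,0,0]]}'| grep -E 'pos|contact'
```

```text
ee_pos: [656.5, 183.0, 135.5]
contact_force: [-4.8, -0.9, 8.7]
ee_pos: [656.6, 183.0, 131.5]
contact_force: [-3.5, -1.1, 8.4]
```

```bash
python3 -m creep '{"translation":[[0,0,0.5],[0,0,1],[0,0,1.5],[0,0,1.5],[0,0,1.5]],"turn":[[0,0,0],[0,0,0],[0,0,0],[0,0,0],[0,0,0]]}' | grep -E 'pos|contact'
python3 -m creep '{"translation":[[0,0,0.5],[0,0,0.8],[0,0,0.8],[0,0,0.8]],"turn":[[0,0,0],[0,0,0],[0,0,0],[0,0,0]]}'| grep -E 'pos|contact'
python3 -m creep '{"translation":[[0,0,0.4],[0,0,0.6],[0,0,0.6],[0,0,0.6]],"turn":[[0,0,0],[0,0,0],[0,0,0],[0,0,0]]}'| grep -E 'pos|contact'
```

```text
ee_pos: [656.5, 183.0, 130.1]
contact_force: [-3.6, -0.8, 7.7]
ee_pos: [656.6, 183.0, 129.3]
contact_force: [-4.1, 0.3, 8.9]
ee_pos: [656.6, 183.0, 128.8]
contact_force: [-3.9, -0.1, 9.1]
```

```bash
python3 -m creep '{"translation":[[0,0,0.4],[0,0,0.6],[0,0,0.6],[0,0,0.6]],"turn":[[0,0,0],[0,0,0],[0,0,0],[0,0,0]]}'| grep -E 'pos|contact'
python3 -m creep '{"translation":[[0,0,0.4],[0,0,0.6],[0,0,0.6],[0,0,0.6]],"turn":[[0,0,0],[0,0,0],[0,0,0],[0,0,0]]}'| grep -E 'pos|contact'
```

```text
ee_pos: [656.6, 183.0, 128.2]
contact_force: [-4.2, 0.4, 9.0]
ee_pos: [656.6, 183.0, 127.6]
contact_force: [-4.4, -0.4, 8.4]
```

```bash
python3 -m creep '{"translation":[[0,0,0.4],[0,0,0.6],[0,0,0.6],[0,0,0.6]],"turn":[[0,0,0],[0,0,0],[0,0,0],[0,0,0]]}'| grep -E 'pos|contact'
python3 -m creep '{"translation":[[0,0,0.3],[0,0,0.5],[0,0,0.5],[0,0,0.5]],"turn":[[0,0,0],[0,0,0],[0,0,0],[0,0,0]]}'| grep -E 'pos|contact'
```

```text
ee_pos: [656.6, 183.0, 127.1]
contact_force: [-4.1, 0.1, 9.9]
ee_pos: [656.6, 183.0, 127.1]
contact_force: [-6.4, 0.4, 13.9]
```

The plunger has bottomed: it stopped at 127.1 and the force jumped to 14 N. I'll hold it there, then let it up slowly.

```bash
python3 -m creep '{"translation":[[0,0,0],[0,0,0],[0,0,0],[0,0,0],[0,0,0]],"turn":[[0,0,0],[0,0,0],[0,0,0],[0,0,0],[0,0,0]]}' | grep -E 'pos|contact'
python3 -m creep '{"translation":[[0,0,0],[0,0,0],[0,0,0],[0,0,0],[0,0,0]],"turn":[[0,0,0],[0,0,0],[0,0,0],[0,0,0],[0,0,0]]}' | grep -E 'pos|contact'
python3 -m creep '{"translation":[[0,0,0],[0,0,-2],[0,0,-5],[0,0,-9],[0,0,-13]],"turn":[[0,0,0],[0,0,0],[0,0,0],[0,0,0],[0,0,0]]}' | grep -E 'pos|contact'
python3 -m creep '{"translation":[[0,0,-4],[0,0,-8],[0,0,-13],[0,0,-20],[0,0,-30]],"turn":[[0,0,0],[0,0,0],[0,0,0],[0,0,0],[0,0,0]]}' | grep -E 'pos|contact'
python3 -m creep '{"translation":[[0,0,-15],[0,0,-35],[0,0,-60],[0,0,-80],[0,0,-80]],"turn":[[0,0,0],[0,0,0],[0,0,0],[0,0,0],[0,0,0]]}'
python3 -m creep '{"translation":[[40,0,0],[80,0,0],[110,0,0],[120,0,0],[120,0,0]],"turn":[[0,0,0],[0,0,0],[0,0,0],[0,0,0],[0,0,0]]}'| grep -E 'pos|contact'
python3 - <<'E'
from m import *
c=cam("scene"); cv2.imwrite("pics/s5.png",cv2.resize(c["image"][110:260,270:420],None,fx=4,fy=4,interpolation=3)); 
for n in("scene","top"):
    W=cloud(cam(n)).reshape(-1,3); W=W[~np.isnan(W[:,0])]
    m=(np.hypot(W[:,0]-657,W[:,1]-182)<16)&(W[:,2]>115)&(W[:,2]<160);P=W[m]; print("head",len(P),np.median(P[:,2]))
    m=(np.hypot(W[:,0]-607,W[:,1]-191)<20)&(W[:,2]>140)&(W[:,2]<160);P=W[m]; print("tab",len(P),P.mean(0), rect(P[:,:2]) if len(P)>3 else 0)
E
```

```text
ee_pos: [656.6, 183.0, 127.1]
contact_force: [-5.3, 0.3, 12.7]
ee_pos: [656.6, 183.0, 127.1]
contact_force: [-6.7, -0.5, 13.2]
ee_pos: [656.5, 183.0, 138.8]
contact_force: [-2.2, 0.6, 3.7]
ee_pos: [656.2, 182.7, 167.7]
contact_force: [0.5, -0.5, 0.3]
clock: 24.6
ee_pos: [658.2, 183.3, 252.9]
ee_rot: [3.138, 0.006, 2.971]
contact_force: [0.5, -0.1, -0.0]
opening: 0.005
finger_force: 0.0
ee_pos: [537.4, 203.7, 249.1]
contact_force: [1.1, -0.0, 0.1]
head 158 148.92070393396926
tab 82 [609.57 189.76 150.49] (array([607.9, 191.1]), array([11. , 32.4]), 78.6)
head 154 149.28014092262816
tab 82 [605.98 189.09 151.36] (array([606.2, 190.5]), array([11.1, 31.4]), 78.9)
```

View pics/s5.png

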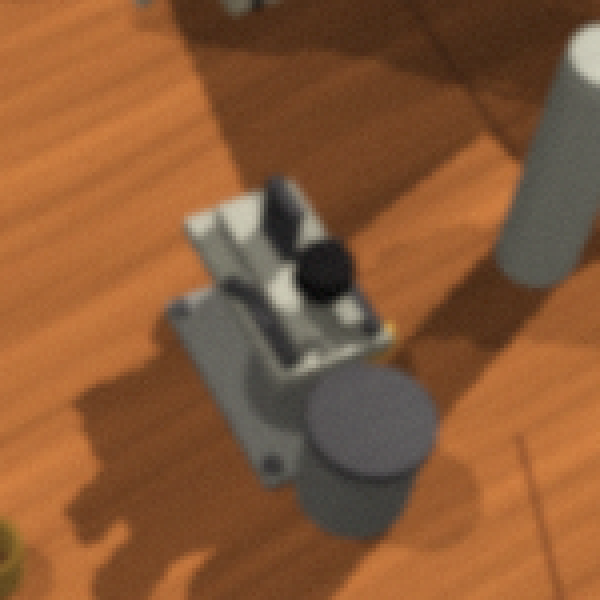

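The plunger head at (325,270) is back up at 149, and the fork is home with its tab at (283,215).

```bash
python3 -c "
from plant import env
print(env.sign_off())"
```

```text
the job is handed in; nothing more can be done
None
```

The thick fork is home against the rod. I bottomed the plunger on it at about 13 N, held it there for just over a second, and it has come all the way back up. The job was handed in at about 25 s; the hand-in gave no verdict.

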